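Two-button release of the case ejector

TASK

On the grey packing fixture, press the two green release buttons fully down together, one under each fingertip, and keep both held down without letting up until the blue carriage has brought its clear case of bits all the way out against the yellow stop. Then let go of the buttons and move the hand clear. Let the carriage move by itself; do not touch or lift the case, and leave everything else on the bench where it is.

Things in the scene. Friction and masses are not known exactly. Their poses are not given: they have to be found in the camera images.
- fixture: Packing fixture fixed to the bench: aluminium base plate 237 x 150 x 10 mm with a grey bridge 110 mm deep, 150 mm wide and 62 mm high over its rear part; origin on the bench surface, 40 mm in front of the point midway between the buttons; x points to the rear (away from the yellow stop), y to the left button, z up. The bridge covers x -15 to 95 mm, the base plate x -142 to 95 mm, the yellow stop bar (24 mm high) stands at x -134 mm. Nothing on it is higher than the buttons.
- button_left_top (a point): Centre of the top face of the left green button (y +30 mm of the fixture), a disc 26 mm in diameter on top of the bridge, 80 mm above the bench when up, in a black collar 42 mm in diameter whose rim lies 6 mm below it; the point moves down with the button.
- button_right_top (a point): Centre of the top face of the right green button (y -30 mm of the fixture), the same; the two centres are 60 mm apart.
- button_left (a joint): Travel of the left button in m: 0 up, 0.006 fully down (the catch lets go past 0.004). Sprung: about 1.4 N to start, 4.5 N fully down; pops up when let go.
- button_right (a joint): Travel of the right button, the same.
- carriage (a joint): Travel of the carriage in m: 0 home under the bridge, 0.052 fully out at the yellow stop. A damped spring drives it out at about 0.02 m/s, taking 2 to 3 s, only while both buttons are down; if either comes up, a pin catches it part-way.
- carriage_mid (a point): Centre of the floor of the blue carriage, a tray 112 x 92 mm with a rim 5 mm high; 20 mm above the bench. It slides towards the fixture's -x.
- case: Loose clear plastic case with grinding bits and brown sanding bands, 100 x 80 x 18 mm, lying in the carriage, rear half under the bridge at the start; origin at the centre of its underside. Not to be touched.
- spare_case_a: Loose clear case like the other, 100 x 80 x 18 mm, standing by; origin at the centre of its underside. Leave alone.
- spare_case_b: The same, another one. Leave alone.
- cup: White cup, 64 mm across, 60 mm high; origin under its centre. Leave alone.
- jar: Amber jar, 60 mm across, 60 mm high; origin under its centre. Leave alone.
- band_bin: Grey open bin of sanding bands, 90 x 75 x 35 mm; origin under its centre. Leave alone.
- tape_ring: Cardboard ring lying flat, 84 mm across, 24 mm high; origin under its centre. Leave alone.

How it is judged:
By the outcome, as a careful person would: the job done as asked, in the order asked, and still so for the second after the job is handed in, with the robot touching nothing.
It also fails if it takes over 34 s, if anything falls off the work surface, if the arm or the gripper's body presses on something with over 40 N, if the wrist force passes 120 N, or if a joint passes its speed limit or range.

ROBOT

A 7-joint arm with a two-finger parallel gripper is mounted at the origin on the work surface. World frame = base frame: x ahead of the robot, y to its left, z up, the work surface at z = 0. Lengths are in m, angles in rad, forces in N, time in s.
With the tool pointing down it reaches from about 0.4 to 0.85 m from the base axis. Payload 10.4 kg.
Tool frame: the origin (TCP) lies midway between the tips of the shut fingers; the grasp point (between the pads) lies 19 mm behind it; z points along the fingers, y is the direction in which the jaws open and shut (so a half turn about z gives the same grasp; the last joint's range is limited). The gripper opens to 85 mm and grips with 20 to 120 N. Pads are 22 mm wide; open, the fingers measure 114 mm over their backs; the gripper's body (76 mm by 85 mm) begins 54 mm behind the grasp point. The pads swing forward as they close: fully open they stand 13 mm farther back than shut.
Start: joints at [-0.023, 0.332, -0.065, 1.46, 0.022, 1.35, -0.088], TCP at [0.625, 0, 0.231] pointing down, gripper open.
Joint ranges: [-2.6, 2.6], [-0.5, 2.12], [-1.47, 1.34], [0.16, 2.42], [-1.27, 4.41], [0.06, 2.06], [-2.6, 2.6]. Speed limits (rad/s): [2.22, 2.22, 2.79, 2.79, 3.14, 3.14, 3.14].

INTERFACE

Orientations are given as a unit quaternion [x, y, z, w].
In Python, from workcell import manip, viewer gives the robot as it stands.
- The arm moves only by the tool move_arm, never from a script. Its argument "deltas" is a list of rows, each a list of 7 numbers: the shift along the tool's x, y, z in m, then the turn, a rotation vector about the tool's x, y, z in degrees, then the opening, from -1 (shut) to 1 (fully open). In form: [[dx, dy, dz, wx, wy, wz, gripper], ...]. A call has 1 to 10 rows; each row shifts and turns the commanded pose from where the row before left it, along the tool's axes as they then stand; what a row does not reach is not made up. A row lasts 1/8 s, in which the tool goes at most 62.5 mm and 10.7 degrees, less where a joint would pass 70% of its speed; a pose out of reach is approached as far as the arm can. A call with a gripper value outside its range is refused whole. The fingers move at their own pace and stop on an object; "force" is the grip in N (left out, the last holds). Time passes only in rows, so rows that do not move let the fingers close. It gives the time, the measured TCP pose, the force and the opening at its end, in the units of the state.
- manip.get_obs(): the state, without advancing time (a new reading comes with each control period).
- viewer.camera(name): name is "scene" or "side" or "wrist"; returns (picture, depth): 420x560x3 uint8, red, green, blue; 420x560 float32, m along the optical axis (not along the pixel's ray), 0 where there is no reading.
- viewer.calibration(name): a dict with "fx", "fy", "cx", "cy" (pixels), "dist" ([k1, k2, p1, p2, k3] as OpenCV has them; the pictures are not rectified), "R" (3x3) and "t" (3): a world point X has camera coordinates R X + t; the wrist camera has in their place "T_tool_cam" (4x4, takes a point from camera to tool coordinates, whose origin is the TCP and whose axes are the flange's). Camera axes: x right, y down, z forward; pixel columns grow to the right and rows downward; lengths in m; the calibration is good to about 2 mm. A picture is of the moment at which its call begins: read the wrist's pose just before it. calibration takes no time and is no camera call.
- manip.hand_in(): hands the job in, once; it reports no verdict.
The state is a dict: "clock": time; "joint_pos": joint angles; "joint_velocities": joint speeds; "tau": joint torques, N m; "position": TCP position; "ee_rot": TCP orientation; "ft_force": force on the tool from outside, world axes, zero at the start; "torque": the same for the moment, N m; "grip_width": opening from 0.0 (shut) to 1.0 (fully open).
Only numpy, scipy, OpenCV 4.12 (cv2) and the standard library are available. Lean on these libraries where they do the work, as an engineer would, in place of code of your own. Each camera call takes 0.05 s, during which the arm holds its last target.

## Working session

There is one attempt and no reset: what is moved stays moved. The work goes in short steps, Python scripts to look and compute and a tool call to move; the robot and the scene stay as the last step left them, time stands still between calls to the robot, and variables do not carry over. Pictures are saved under pics/ and viewed, and the job is handed in when it is done.

Besides the shell and the picture viewer there is one more tool, called after ">>>" by a JSON object that holds its "api" and its "payload". move_arm: Moves the arm, as the interface text tells. Its arguments: {"type":"object","properties":{"deltas":{"type":"array"},"force":{"type":"number"}},"required":["deltas"]}

```bash
mkdir -p pics; python3 - <<'E'
from workcell import manip, viewer
import cv2,numpy as np
o=manip.get_obs();print({k:np.round(v,4).tolist() for k,v in o.items()})
for n in ["scene","wrist"]:
    p,d=viewer.camera(n);cv2.imwrite(f"pics/{n}0.png",p[:,:,::-1]);np.save(f"pics/{n}0.npy",d)
    print(viewer.calibration(n))
E
```

```text
{'clock': 0.0, 'joint_pos': [-0.0226, 0.3328, -0.0647, 1.461, 0.0216, 1.3499, -0.0885], 'joint_velocities': [0.0006, -0.0012, 0.0007, -0.0005, 0.0012, 0.0001, 0.0005], 'tau': [0.0005, -62.545, 0.0497, -39.161, 0.0164, 0.0098, -0.0], 'position': [0.6246, -0.0, 0.2305], 'ee_rot': [0.7071, 0.7071, -0.0005, -0.0005], 'ft_force': [-0.1298, -0.6692, -0.1664], 'torque': [-0.0173, -0.0132, -0.0048], 'grip_width': 1.0017}
{'fx': 494.2405646413073, 'fy': 494.2405646413073, 'cx': 280.36625573864217, 'cy': 211.59828110261685, 'dist': array([0.05485805, 0.        , 0.        , 0.        , 0.        ]), 'R': array([[ 0.25942577,  0.96571248, -0.00988303],
       [ 0.59853398, -0.16880247, -0.78311098],
       [-0.75792833,  0.19724384, -0.62180344]]), 't': array([-0.18636104, -0.26891126,  1.566638  ])}
{'fx': 374.3557066732952, 'fy': 374.3557066732952, 'cx': 280.6414130859039, 'cy': 201.59074727829852, 'dist': array([-0.09161273,  0.        ,  0.        ,  0.        ,  0.        ]), 'T_tool_cam': array([[-1.04544172e-03, -9.55973746e-01, -2.93450344e-01,
         7.50835190e-02],
       [ 9.99999315e-01, -8.44725972e-04, -8.10716886e-04,
        -8.48842643e-04],
       [ 5.27138932e-04, -2.93450990e-01,  9.55973974e-01,
        -1.42425819e-01],
       [ 0.00000000e+00,  0.00000000e+00,  0.00000000e+00,
         1.00000000e+00]])}
```

View pics/scene0.png

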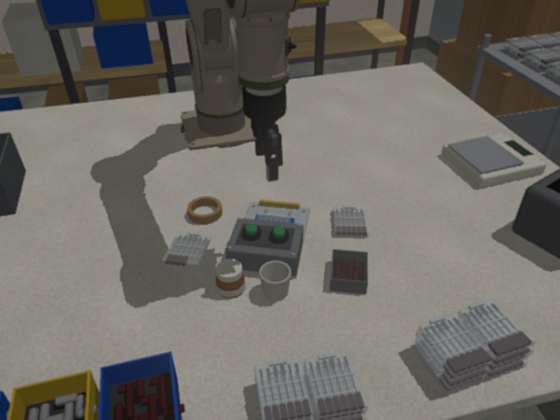

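View pics/wrist0.png

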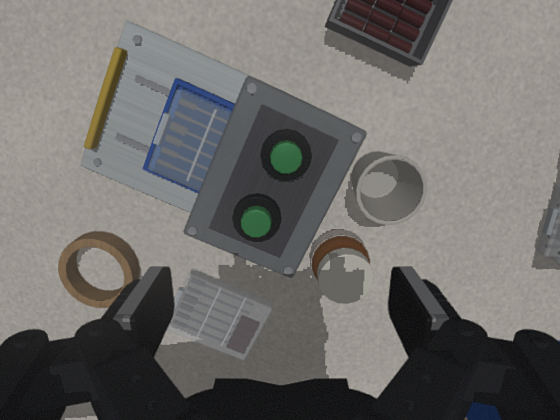

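The wrist picture shows the green buttons at about (286,157) and (256,221), with the cup at (388,188) and the jar at (340,267) close behind the bridge. Next I'll turn these pixels into positions.

```bash
cat > h.py <<'E'
from workcell import manip, viewer
import cv2,numpy as np
from scipy.spatial.transform import Rotation as Ro
def green(p):
    h=cv2.cvtColor(p,cv2.COLOR_RGB2HSV)
    m=cv2.inRange(h,(50,110,50),(85,255,255))
    n,l,s,c=cv2.connectedComponentsWithStats(m)
    return [(c[i],l==i,s[i]) for i in range(1,n) if s[i,4]>40]
def ray(n,px,o):
    k=viewer.calibration(n);K=np.array([[k['fx'],0,k['cx']],[0,k['fy'],k['cy']],[0,0,1]])
    u=cv2.undistortPoints(np.array([[px]],float),K,k['dist'])[0,0];r=np.array([u[0],u[1],1])
    if n=="wrist":
        T=np.eye(4);T[:3,:3]=Ro.from_quat(o['ee_rot']).as_matrix();T[:3,3]=o['position'];T=T@k['T_tool_cam']
        return T[:3,3],T[:3,:3]@r
    return -k['R'].T@k['t'],k['R'].T@r
def atz(n,px,o,z):
    c,r=ray(n,px,o);return c+r*(z-c[2])/r[2]
def dep(n,px,o,d):
    c,r=ray(n,px,o);return c+r*d
E
python3 - <<'E'
from h import *
o=manip.get_obs()
for n in ["scene","wrist"]:
    p=cv2.imread(f"pics/{n}0.png")[:,:,::-1].copy();d=np.load(f"pics/{n}0.npy")
    P=[]
    for c,m,s in green(p):
        dd=np.median(d[m]);print(n,c.round(1),s,"depth",dep(n,c,o,dd).round(4),"z80",atz(n,c,o,.08).round(4))
        P.append(atz(n,c,o,.08))
    if len(P)==2: v=P[0]-P[1];print(np.linalg.norm(v),np.degrees(np.arctan2(v[1],v[0])),(P[0]+P[1])/2)
d=np.load("pics/wrist0.npy")
for nm,px in dict(cup_rim_near=(354,190),cup_rim_r=(423,190),cuprimtop=(388,155),jar=(342,285),jar2=(340,267),spare=(220,315),ring=(70,270),b1=(251,88),b2=(358,136),b3=(193,231),b4=(289,270)).items():
    print(nm,dep("wrist",px,o,d[px[1],px[0]]).round(3))
E
```

```text
scene [251.3 228.1] [246 225  11   8  69] depth [ 0.6075 -0.0331  0.0833] z80 [ 0.6036 -0.0324  0.08  ]
scene [279.  230.7] [274 227  11   8  71] depth [0.632  0.021  0.0837] z80 [0.6278 0.0221 0.08  ]
0.05964616876869708 -113.94288934048333 [ 0.61568768 -0.00519275  0.08      ]
wrist [285.7 156.9] [270 141  32  33 804] depth [0.6274 0.0227 0.0837] z80 [0.6274 0.022  0.08  ]
wrist [255.7 221.3] [241 206  30  32 730] depth [ 0.6028 -0.0308  0.0834] z80 [ 0.6025 -0.0321  0.08  ]
0.05957040447059196 65.3057095404627 [ 0.61498247 -0.00502353  0.08      ]
cup_rim_near [ 0.692 -0.017  0.038]
cup_rim_r [ 0.748 -0.011  0.06 ]
cuprimtop [0.717 0.019 0.051]
jar [ 0.682 -0.104  0.059]
jar2 [ 0.678 -0.084  0.061]
spare [ 0.556 -0.165  0.018]
ring [ 0.392 -0.113  0.016]
b1 [0.6   0.075 0.065]
b2 [0.687 0.037 0.065]
b3 [ 0.545 -0.047  0.065]
b4 [ 0.631 -0.086  0.064]
```

>>> {"api": "move_arm", "payload": {"deltas": [[-0.005,-0.0096,0.02,0,0,0,0.06],[0,0,0.01,0,0,-9.4,0.06],[0,0,0.01,0,0,-9.4,0.06],[0,0,0.01,0,0,-9.4,0.06],[0,0,0.01,0,0,-9.4,0.06],[0,0,0.01,0,0,-9.4,0.06],[0,0,0.01,0,0,-9.4,0.06],[0,0,0,0,0,-9.1,0.06],[0,0,0,0,0,0,0.06],[0,0,0,0,0,0,0.06]]}}

```text
clock: 1.35
position: [0.6154, -0.0051, 0.1513]
ee_rot: [0.214, 0.977, 0.0, -0.0]
ft_force: [0.8, 0.5, 0.1]
grip_width: 0.529
```

```bash
python3 - <<'E'
from h import *
o=manip.get_obs();R=Ro.from_quat(o['ee_rot']).as_matrix();print(o['clock'],o['position'],R.round(3).tolist(),o['grip_width'],o['ft_force'])
for n in ["wrist","side","scene"]:
    o=manip.get_obs();p,d=viewer.camera(n);cv2.imwrite(f"pics/{n}1.png",p[:,:,::-1]);np.save(f"pics/{n}1.npy",d)
    for c,m,s in green(p): print(n,c.round(1),s,atz(n,c,o,.08).round(4))
E
```

```text
1.35 [ 0.61537993 -0.00506668  0.15127686] [[-0.908, 0.418, -0.0], [0.418, 0.908, 0.0], [0.0, -0.0, -1.0]] 0.5289898445623894 [0.75153336 0.49787505 0.0936499 ]
wrist [329.3 216.2] [ 308  195   43   43 1445] [0.6267 0.0219 0.08  ]
wrist [231.1 216.5] [ 210  196   43   42 1424] [ 0.602  -0.0323  0.08  ]
side [319.5 185.3] [314 181  12  10  86] [0.6296 0.023  0.08  ]
side [331.5 206.5] [326 202  12  10  86] [ 0.6035 -0.0315  0.08  ]
scene [251.4 227.5] [246 224  11   8  61] [ 0.6018 -0.0318  0.08  ]
scene [279.  230.8] [274 227  11   9  75] [0.6281 0.0221 0.08  ]
```

```bash
python3 - <<'E'
import cv2
p=cv2.imread("pics/side1.png");cv2.imwrite("pics/side1c.png",cv2.resize(p[90:270,220:440],None,fx=3.5,fy=3.3))
E
```

```text
(no output)
```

View pics/wrist1.png

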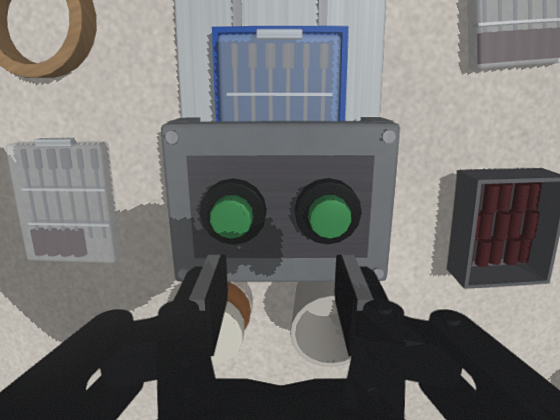

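View pics/side1c.png

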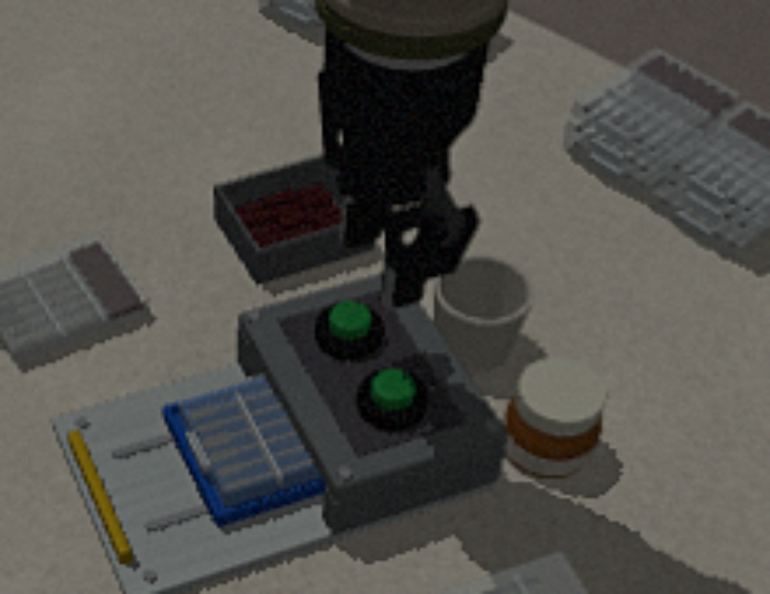

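```bash
python3 - <<'E'
from h import *
p=cv2.imread("pics/wrist1.png");cv2.imwrite("pics/wrist1c.png",cv2.resize(p[230:330,180:380],None,fx=4,fy=4))
k=viewer.calibration("wrist");K=np.array([[k['fx'],0,k['cx']],[0,k['fy'],k['cy']],[0,0,1]])
T=np.linalg.inv(k['T_tool_cam'])
for z in (-.012,-.006,0):
  for x in (0.011,-.011):
    for y in (-.037,-.0225,.0225,.037):
      q=T@[x,y,z,1];u=cv2.projectPoints(q[None,:3],np.zeros(3),np.zeros(3),K,k['dist'])[0].ravel();print(z,x,y,u.round(0),end=' ')
    print()
d=np.load("pics/wrist1.npy")
for r in (256,260,266): print(r,d[r,195:232].round(3),d[r,330:365].round(3))
E
```

```text
-0.012 0.011 -0.037 [186. 263.] -0.012 0.011 -0.0225 [223. 263.] -0.012 0.011 0.0225 [340. 263.] -0.012 0.011 0.037 [377. 263.] 
-0.012 -0.011 -0.037 [190. 312.] -0.012 -0.011 -0.0225 [226. 312.] -0.012 -0.011 0.0225 [337. 312.] -0.012 -0.011 0.037 [372. 311.] 
-0.006 0.011 -0.037 [189. 256.] -0.006 0.011 -0.0225 [225. 256.] -0.006 0.011 0.0225 [337. 256.] -0.006 0.011 0.037 [373. 256.] 
-0.006 -0.011 -0.037 [193. 304.] -0.006 -0.011 -0.0225 [228. 304.] -0.006 -0.011 0.0225 [335. 304.] -0.006 -0.011 0.037 [369. 303.] 
0 0.011 -0.037 [193. 250.] 0 0.011 -0.0225 [227. 250.] 0 0.011 0.0225 [335. 250.] 0 0.011 0.037 [370. 250.] 
0 -0.011 -0.037 [196. 296.] 0 -0.011 -0.0225 [230. 296.] 0 -0.011 0.0225 [333. 296.] 0 -0.011 0.037 [366. 296.] 
256 [0.253 0.252 0.252 0.253 0.253 0.253 0.253 0.253 0.253 0.253 0.253 0.252
 0.252 0.148 0.148 0.149 0.147 0.148 0.149 0.147 0.146 0.148 0.148 0.148
 0.148 0.148 0.147 0.148 0.147 0.15  0.154 0.253 0.253 0.254 0.254 0.253
 0.251] [0.254 0.253 0.253 0.252 0.252 0.253 0.154 0.15  0.148 0.147 0.148 0.147
 0.148 0.147 0.147 0.148 0.148 0.148 0.148 0.146 0
[... 278 characters left out ...]
0.152 0.256 0.254 0.254 0.255 0.256
 0.255] [0.255 0.255 0.255 0.255 0.254 0.255 0.153 0.151 0.148 0.144 0.144 0.145
 0.144 0.144 0.145 0.144 0.144 0.144 0.145 0.145 0.144 0.144 0.145 0.144
 0.144 0.144 0.146 0.254 0.254 0.255 0.254 0.253 0.255 0.254 0.254]
266 [0.256 0.255 0.256 0.256 0.255 0.256 0.256 0.257 0.139 0.141 0.139 0.139
 0.139 0.14  0.14  0.139 0.14  0.139 0.139 0.14  0.14  0.14  0.139 0.14
 0.139 0.141 0.141 0.144 0.147 0.149 0.153 0.255 0.255 0.257 0.255 0.256
 0.256] [0.256 0.257 0.    0.257 0.257 0.256 0.152 0.15  0.147 0.144 0.143 0.14
 0.14  0.141 0.14  0.139 0.139 0.139 0.139 0.139 0.14  0.139 0.14  0.139
 0.14  0.139 0.139 0.14  0.139 0.141 0.255 0.256 0.257 0.256 0.256]
```

View pics/wrist1c.png

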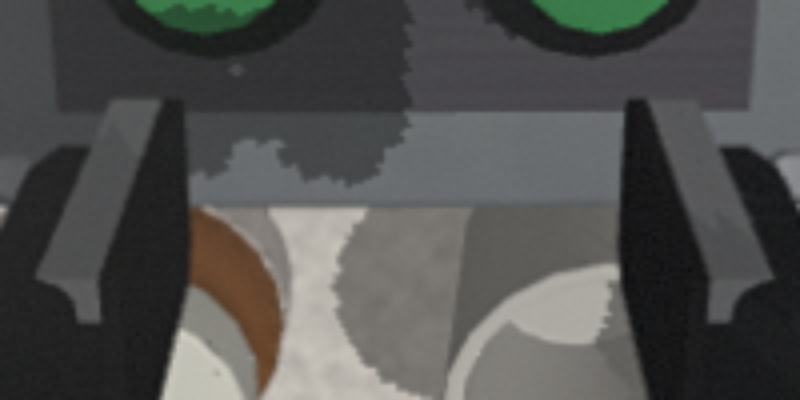

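The camera views agree on the button midpoint to within about 2 mm. The fingertips are about 7 mm thick, so I'll open to about 53 mm to put them 60 mm apart. They sit about 6 mm behind the TCP.

>>> {"api": "move_arm", "payload": {"deltas": [[0,0,0.02,0,0,0,0.24],[0,0,0.02,0,0,0,0.24],[0,0,0.02,0,0,0,0.24],[0,0,0.009,0,0,0,0.24],[0,0,0,0,0,0,0.24],[0,0,0,0,0,0,0.24]]}}

```text
clock: 2.25
position: [0.6158, -0.0049, 0.083]
ee_rot: [0.212, 0.977, 0.0, 0.0]
ft_force: [0.8, -0.4, 0.2]
grip_width: 0.619
```

```bash
python3 - <<'E'
from h import *
for n in ["wrist","side"]:
    o=manip.get_obs();p,d=viewer.camera(n);cv2.imwrite(f"pics/{n}2.png",p[:,:,::-1])
    for c,m,s in green(p): print(n,c.round(1),s,atz(n,c,o,.08).round(4))
    c=p[90:270,220:440] if n=="side" else p[180:330,170:390]
    cv2.imwrite(f"pics/{n}2c.png",cv2.resize(c[:,:,::-1],None,fx=3.3,fy=3.3))
print(o['position'],o['ft_force'])
E
```

```text
wrist [216.8 260.5] [ 181  238   60   58 1652] [ 0.6001 -0.0281  0.08  ]
wrist [341.4 261.4] [ 318  238   61   59 1768] [0.6227 0.0204 0.08  ]
[ 0.61588483 -0.00492703  0.08306259] [ 0.90761677 -0.31473918  0.99346602]
```

View pics/wrist2c.png

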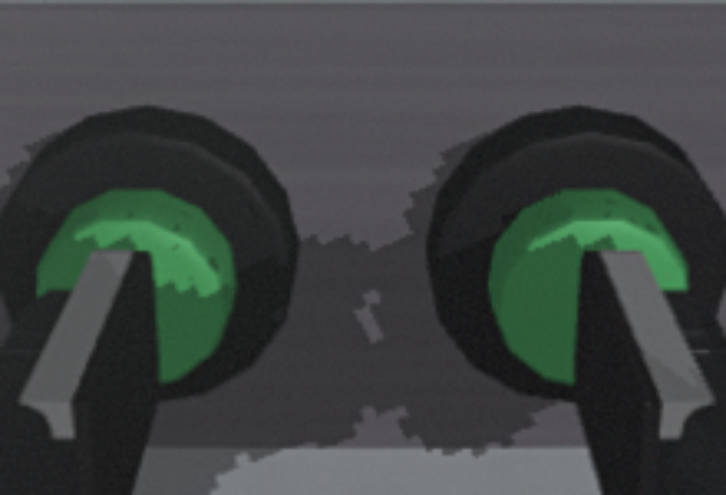

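View pics/side2c.png

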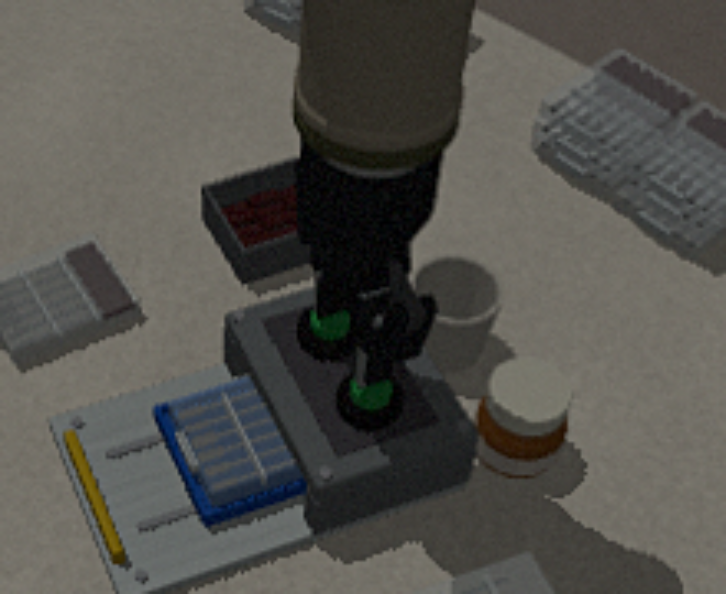

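Both tips are over their buttons: in the enlarged wrist crop they are at about (120,255) and (611,255), with the discs at about (137,285) and (590,285). Next I press gently.

>>> {"api": "move_arm", "payload": {"deltas": [[0,0,0.003,0,0,0,0.24],[0,0,0.003,0,0,0,0.24],[0,0,0.002,0,0,0,0.24],[0,0,0.001,0,0,0,0.24],[0,0,0,0,0,0,0.24]]}}

```text
clock: 2.98
position: [0.6159, -0.005, 0.0746]
ee_rot: [0.212, 0.977, 0.0, 0.001]
ft_force: [-3.3, -0.5, 8.6]
grip_width: 0.62
```

>>> {"api": "move_arm", "payload": {"deltas": [[0,0,0.001,0,0,0,0.24],[0,0,0,0,0,0,0.24]]}}

```text
clock: 3.22
position: [0.616, -0.005, 0.0744]
ee_rot: [0.212, 0.977, 0.0, 0.001]
ft_force: [-6.8, -0.0, 18.4]
grip_width: 0.618
```

```bash
python3 - <<'E'
from h import *
for n in ["wrist","side"]:
    o=manip.get_obs();p,d=viewer.camera(n);cv2.imwrite(f"pics/{n}3.png",p[:,:,::-1])
    c=p[90:270,220:440] if n=="side" else p[180:330,170:390]
    cv2.imwrite(f"pics/{n}3c.png",cv2.resize(c[:,:,::-1],None,fx=3.3,fy=3.3))
print(o['position'],o['ft_force'],o['torque'])
E
```

```text
[ 0.6159761  -0.00495517  0.07444168] [-7.42007559  0.12365563 18.58578429] [-0.0751521   1.57103668  0.0200903 ]
```

View pics/wrist3c.png

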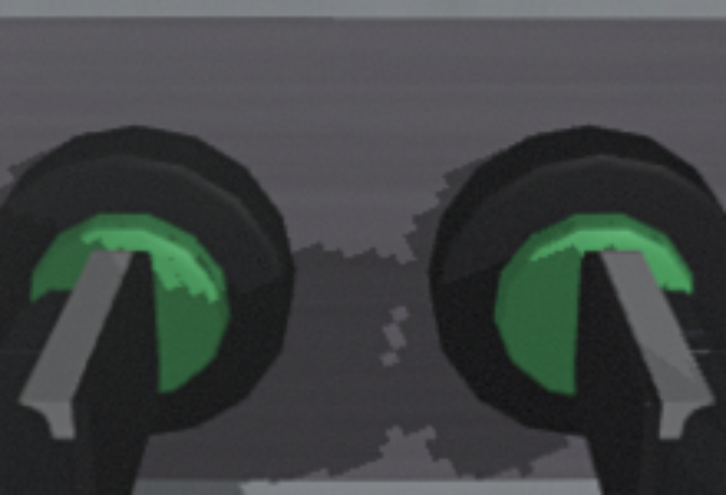

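View pics/wrist3.png

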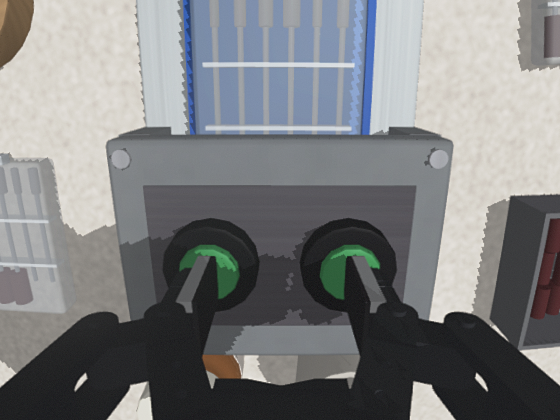

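View pics/side3c.png

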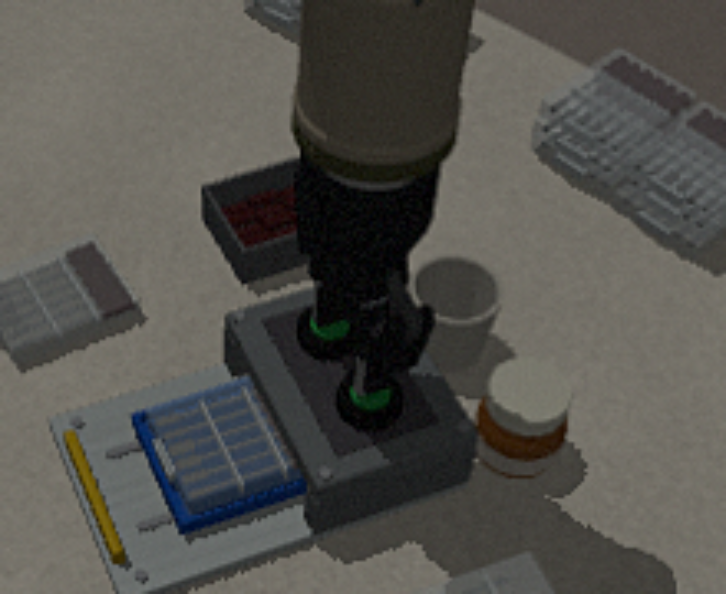

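The carriage is sliding out and the fully down buttons are level with their collar rims. The force is 18 N, so I'll hold here.

>>> {"api": "move_arm", "payload": {"deltas": [[0,0,0,0,0,0,0.24],[0,0,0,0,0,0,0.24],[0,0,0,0,0,0,0.24],[0,0,0,0,0,0,0.24],[0,0,0,0,0,0,0.24],[0,0,0,0,0,0,0.24],[0,0,0,0,0,0,0.24],[0,0,0,0,0,0,0.24],[0,0,0,0,0,0,0.24],[0,0,0,0,0,0,0.24]]}}

```text
clock: 4.58
position: [0.616, -0.005, 0.0744]
ee_rot: [0.212, 0.977, 0.0, 0.001]
ft_force: [-8.1, 0.1, 18.2]
grip_width: 0.619
```

>>> {"api": "move_arm", "payload": {"deltas": [[0,0,0,0,0,0,0.24],[0,0,0,0,0,0,0.24],[0,0,0,0,0,0,0.24],[0,0,0,0,0,0,0.24],[0,0,0,0,0,0,0.24],[0,0,0,0,0,0,0.24],[0,0,0,0,0,0,0.24],[0,0,0,0,0,0,0.24],[0,0,0,0,0,0,0.24],[0,0,0,0,0,0,0.24]]}}

```text
clock: 5.82
position: [0.616, -0.005, 0.0744]
ee_rot: [0.212, 0.977, 0.0, 0.001]
ft_force: [-7.1, -0.3, 18.0]
grip_width: 0.619
```

```bash
cat > look.py <<'E'
import sys
from h import *
t=sys.argv[1]
for n in ["side","scene"]:
    o=manip.get_obs();p,d=viewer.camera(n);cv2.imwrite(f"pics/{n}{t}.png",p[:,:,::-1])
    c=p[170:270,220:350] if n=="side" else p[180:290,180:340]
    cv2.imwrite(f"pics/{n}{t}c.png",cv2.resize(c[:,:,::-1],None,fx=5,fy=5))
print(o['clock'],o['position'],o['ft_force'])
E
python3 look.py 4
```

```text
5.875 [ 0.61599788 -0.00491809  0.07444999] [-6.77727533 -0.64042812 17.83623634]
```

View pics/side4c.png

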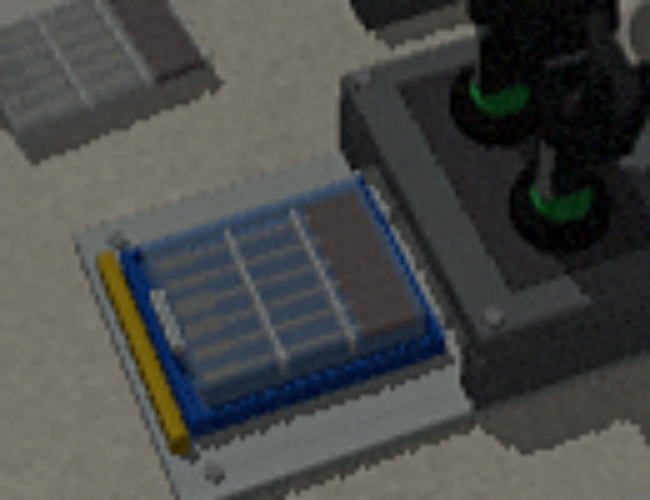

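View pics/scene4c.png

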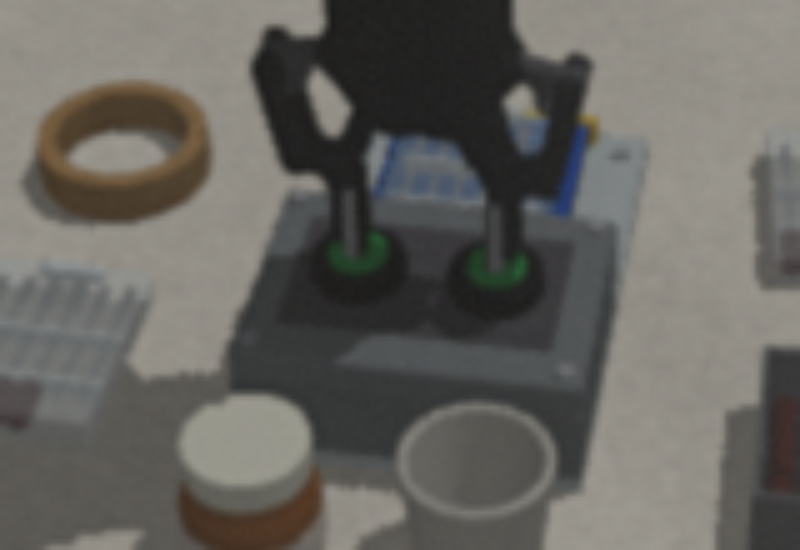

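In the side crop the carriage's front edge lies along the yellow stop, from about (130,255) to (190,430). I'll hold a little longer and compare pictures to confirm it has stopped.

>>> {"api": "move_arm", "payload": {"deltas": [[0,0,0,0,0,0,0.24],[0,0,0,0,0,0,0.24],[0,0,0,0,0,0,0.24],[0,0,0,0,0,0,0.24],[0,0,0,0,0,0,0.24],[0,0,0,0,0,0,0.24],[0,0,0,0,0,0,0.24],[0,0,0,0,0,0,0.24],[0,0,0,0,0,0,0.24],[0,0,0,0,0,0,0.24]]}}

```text
clock: 7.18
position: [0.616, -0.005, 0.0745]
ee_rot: [0.212, 0.977, 0.0, 0.001]
ft_force: [-7.8, -0.3, 17.3]
grip_width: 0.618
```

```bash
python3 look.py 5; python3 - <<'E'
import cv2,numpy as np
m=[]
for t in "345":
    h=cv2.cvtColor(cv2.imread(f"pics/side{t}.png"),cv2.COLOR_BGR2HSV)[170:270,220:320]
    m.append(cv2.inRange(h,(105,150,40),(125,255,255))>0)
    print(t,np.argwhere(m[-1]).mean(0),m[-1].sum())
print((m[0]^m[1]).sum(),(m[1]^m[2]).sum())
E
```

```text
7.225 [ 0.61597944 -0.00494014  0.07444358] [-6.70462879  0.11474089 17.41426408]
3 [67.97777778 63.13650794] 315
4 [71.30769231 54.89903846] 416
5 [71.25653207 55.09026128] 421
399 21
```

The carriage has stopped at the yellow stop: the two pictures, 1.3 s apart, match. Now I'll lift straight up.

>>> {"api": "move_arm", "payload": {"deltas": [[0,0,-0.01,0,0,0,0.24],[0,0,-0.02,0,0,0,0.24],[0,0,-0.03,0,0,0,0.24],[0,0,-0.03,0,0,0,0.24],[0,0,-0.03,0,0,0,0.24],[0,0,-0.03,0,0,0,0.24],[0,0,0,0,0,0,0.24],[0,0,0,0,0,0,0.24],[0,0,0,0,0,0,0.24]]}}

```text
clock: 8.4
position: [0.6149, -0.005, 0.2214]
ee_rot: [0.212, 0.977, -0.0, -0.001]
ft_force: [-1.0, -0.4, 0.7]
grip_width: 0.616
```

```bash
python3 look.py 6; python3 - <<'E'
from h import *
p,d=viewer.camera("wrist");cv2.imwrite("pics/wrist6.png",p[:,:,::-1])
E
```

```text
8.45 [ 0.61494708 -0.0050022   0.2213759 ] [0.23163364 0.15511564 0.05670115]
```

View pics/side6.png

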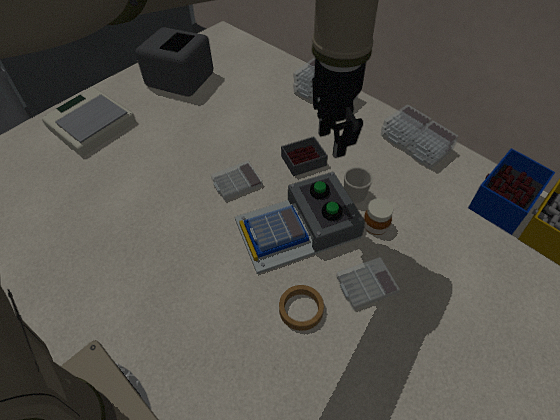

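View pics/wrist6.png

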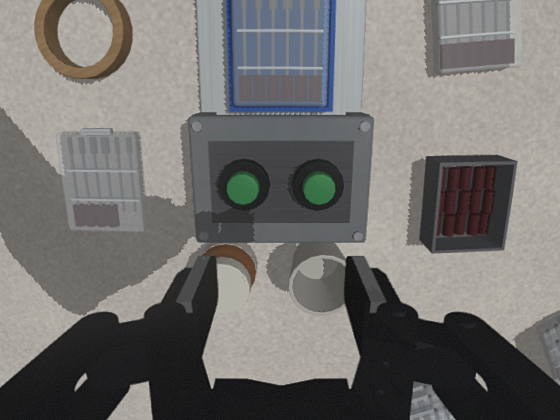

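The carriage is fully out at the stop in the side view, around (250,240). Both buttons are up again at (242,187) and (318,187) in the wrist view, and everything else is where it was. The hand is clear, so I'm handing in.

```bash
python3 -c "
from workcell import manip
print(manip.hand_in())"
```

```text
the job is handed in; nothing more can be done
None
```

The job is done and handed in. I pressed both green buttons fully down together, one under each fingertip, at about 18 N in total. I held them for about 4 s without letting up, then lifted the hand about 15 cm straight up.

- **Carriage:** two side pictures 1.3 s apart, taken before I let go, show it stopped, with its front edge along the yellow stop. The picture taken after the lift still shows it there.
- **After release:** both buttons are back up, the wrist force is near zero, and the case is in the tray. The cup, jar, bin, ring and spare cases look unmoved; I checked those by eye only.
- **Time:** the clock read about 8.5 s at hand-in.
- **Disagreement:** my estimate of the fingertip height was about 6 mm off. The buttons bottomed out with the TCP at 74 mm instead of the 68 mm I expected. I caught this from the force reading and stopped there.
- **Side force:** there was a sideways force of about 7 N while holding the buttons down. I didn't find its cause, and it had no visible effect.

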